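# Assemble a stacking jar on the banding wheel

## Task

Put the unglazed stacking jar together on the middle of the banding wheel: set down the base section, then the middle section on it, then the top section, then the lid, each upright with its foot seated in the mouth of the piece below. Build it on the wheel one piece at a time from the bottom up, setting each piece down softly (not dropping or tipping it), and leave the brush pot, kiln post, white bowl and glaze jar where they are.

Things in the scene. Friction and masses are not known exactly. Their poses are not given: they have to be found in the camera images.
- base_c (a point): Base section of the stacking jar: the widest and tallest of three round open terracotta cups, 68 mm outer diameter, 62 mm high in all, mouth 52 mm across, wall 8 mm. It stands on the table on a foot 7 mm high and 54 mm across, mouth up. The point is its centre, half-way up (31 mm above its underside); z axis up.
- middle_c (a point): Middle section: the middle-sized round open terracotta cup, 60 mm outer diameter, 46 mm high in all, mouth 44 mm across, wall 8 mm. Stands mouth up on a solid foot 7 mm high, 46 mm across, bevelled, that drops with 3 mm play all round into the mouth of the section below until the body rests on its rim. Seated, it adds 39 mm to the stack. The point is its centre, half-way up (23 mm above its underside); z axis up.
- top_c (a point): Top section: the smallest and lowest round open terracotta cup, 52 mm outer diameter, 31 mm high in all, mouth 36 mm across, wall 8 mm. Stands mouth up on a solid foot 7 mm high, 38 mm across, bevelled, that drops with 3 mm play all round into the mouth of the section below until the body rests on its rim. Seated, it adds 24 mm to the stack. The point is its centre, half-way up (15.5 mm above its underside); z axis up.
- lid_c (a point): Lid: terracotta disc 44 mm across, 8 mm thick, with an upright round knob on top, 22 mm across and 25 mm tall (15 to 40 mm above the underside). Stands on a solid bevelled plug below the disc, 7 mm high, 30 mm across, that drops with 3 mm play all round into the mouth of the top section. 40 mm high in all. The point is on its axis, 20 mm above that underside; z axis up.
- wheel_top (a point): Banding wheel: a low metal turntable, round disc 130 mm across with faint rings, its top 40 mm above the table; fixed, it does not turn here. The point is the centre of its top face; z axis up.
- brushes: Bystander: green glass pot 80 mm across and 100 mm high with paint brushes standing up to about 225 mm; loose. Origin: centre of its underside.
- post: Bystander: square pale kiln post, 36 x 36 mm and 60 mm high, standing; loose. Origin: centre of its underside.
- bowl: Bystander: glazed white bowl, 90 mm across, 45 mm high; loose. Origin: centre of its underside.
- glaze: Bystander: grey plastic jar with white cap, 70 mm across, 90 mm high; loose. Origin: centre of its underside.
Mind the look-alikes: they are no part of the job. What is shaped like the part that bears middle_c but blue, turquoise or yellow is not meant.

How it is judged:
On the way, in this order (a step that is already met when the one before it is completed fails the run):
1. the base section stands on the banding wheel, centred, let go (horizontal distance between base_c and wheel_top below 0.012 m and z of base_c in the frame of wheel_top between 0.028 and 0.034 m and angle between base_c's own z axis and vertical below 0.1 rad and linear speed of base below 0.02 m/s and contact force between the fingers and base below 0.2 N), for 0.2 s.
2. the middle section is seated in the mouth of the base, let go (horizontal distance between middle_c and base_c below 0.006 m and z of middle_c in the frame of base_c between 0.044 and 0.05 m and angle between middle_c's own z axis and vertical below 0.1 rad and linear speed of middle below 0.02 m/s and contact force between the fingers and middle below 0.2 N), for 0.2 s.
3. the top section is seated in the mouth of the middle section, let go (horizontal distance between top_c and middle_c below 0.006 m and z of top_c in the frame of middle_c between 0.0285 and 0.0345 m and angle between top_c's own z axis and vertical below 0.1 rad and linear speed of top below 0.02 m/s and contact force between the fingers and top below 0.2 N), for 0.2 s.
4. the lid is seated on the top section, let go (horizontal distance between lid_c and top_c below 0.006 m and z of lid_c in the frame of top_c between 0.0255 and 0.0315 m and angle between lid_c's own z axis and vertical below 0.1 rad and linear speed of lid below 0.02 m/s and contact force between the fingers and lid below 0.2 N), for 0.2 s.
At the end, for the whole second after the job is handed in: The base stands on the wheel within 12 mm of its centre; middle section, top section and lid are each seated on the piece below (axes within 6 mm, height within 3 mm of fully seated), all upright within 0.1 rad, released and at rest (all of step 1 and all of step 2 and all of step 3 and all of step 4); the robot touches nothing.
It fails at once if a piece of the jar is tipped over (more than 0.6 rad) (angle between any of base_c, middle_c, top_c, lid_c's own z axis and vertical above 0.6 rad).
It fails at once if a piece of the jar is dropped (faster than 0.6 m/s while not held: a fall of about 2 cm) ((linear speed of base above 0.6 m/s and contact force between the fingers and base below 0.05 N) or (linear speed of middle above 0.6 m/s and contact force between the fingers and middle below 0.05 N) or (linear speed of top above 0.6 m/s and contact force between the fingers and top below 0.05 N) or (linear speed of lid above 0.6 m/s and contact force between the fingers and lid below 0.05 N)).
It fails at once if the brush pot, kiln post, white bowl or glaze jar is moved more than 25 mm (distance of any of brushes, post, bowl, glaze from where it was at the start of the episode above 0.025 m).
It also fails if it takes over 112 s, if anything falls off the work surface, if the arm or the gripper's body presses on something with over 40 N, if the wrist force passes 120 N, or if a joint passes its speed limit or range.

## Robot

A 7-joint arm with a two-finger parallel gripper is mounted at the origin on the work surface. World frame = base frame: x ahead of the robot, y to its left, z up, the work surface at z = 0. Lengths are in m, angles in rad, forces in N, time in s.
With the tool pointing down it reaches from about 0.4 to 0.85 m from the base axis. Payload 6.9 kg.
Tool frame: the origin (TCP) lies at the very end of the fingers, on their centre line; the grasp point (between the pads) lies 19 mm behind it; x points along the fingers, y is the direction in which the jaws open and shut, and the axes are right-handed (so a half turn about x gives the same grasp; the last joint's range is limited). The gripper opens to 85 mm and grips with 20 to 120 N. Pads are 22 mm wide; open, the fingers measure 114 mm over their backs; the gripper's body (76 mm by 85 mm) begins 54 mm behind the grasp point. The pads swing forward as they close: fully open they stand 13 mm farther back than shut.
Start: joints at [-1.056, 0.507, -0.238, 1.5, 0.126, 1.149, -0.155], TCP at [0.248, 0.573, 0.231] pointing down, gripper open.
Joint ranges: [-3.08, 3.08], [-0.24, 2.05], [-1.43, 1.35], [0, 2.5], [-1.52, 4.66], [0.17, 1.96], [-2.89, 2.89]. Speed limits (rad/s): [2.39, 2.39, 3.14, 3.14, 3.14, 3.14, 3.14].

## Interface

Orientations are given as a unit quaternion [w, x, y, z].
In Python, from station import manip, capture, hand_in gives the robot as it stands.
- The arm moves only by the shell command python3 -m pendant 'ROWS' [OPENING] [FORCE]. ROWS is JSON, a list of rows, each a list of 4 numbers: the shift along the world's x, y, z in m, then the turn about the world's z in rad. In form: [[dx, dy, dz, twist], ...]. A call has 1 to 10 rows; each row shifts and turns the commanded pose from where the row before left it; what a row does not reach is not made up. A row lasts 1/8 s, in which the tool goes at most 62.5 mm and 10.7 degrees, less where a joint would pass 70% of its speed; a pose out of reach is approached as far as the arm can. A call is refused whole if a number of a shift passes 0.0625 or a number of a turn 0.188, either way. A call with a gripper value outside its range is refused whole. OPENING is the opening, from 0 (shut) to 1 (fully open), set as the call begins (- or left out, the last holds). The fingers move at their own pace and stop on an object; FORCE is the grip in N (left out, the last holds). Time passes only in rows, so rows that do not move let the fingers close. It gives the time, the measured TCP pose, the force and the opening at its end, in the units of the state.
- manip.sense(): the state, without advancing time (a new reading comes with each control period).
- capture(name): name is "scene" or "top"; returns a dict with "img" (420x560x3 uint8, red, green, blue), "mtx" (3x3 intrinsics, pixels), "R" (3x3) and "t" (3): a world point X has camera coordinates R X + t. Camera axes: x right, y down, z forward; pixel columns grow to the right and rows downward; lengths in m; the calibration is good to about 2 mm. A picture is of the moment at which its call begins. There is no depth.
- hand_in(): hands the job in, once; it reports no verdict.
The state is a dict: "time_s": time; "joint_pos": joint angles; "qvel": joint speeds; "tau": joint torques, N m; "tool_pos": TCP position; "ee_rot": TCP orientation; "contact_force": force on the tool from outside, world axes, zero at the start; "ft_torque": the same for the moment, N m; "width": finger opening in m.
Only numpy, scipy, OpenCV 4.12 (cv2) and the standard library are available. Lean on these libraries where they do the work, as an engineer would, in place of code of your own. Each camera call takes 0.05 s, during which the arm holds its last target.

## Working session

There is one attempt and no reset: what is moved stays moved. The work goes in short steps, Python scripts to look and compute and a shell command to move; the robot and the scene stay as the last step left them, time stands still between calls to the robot, and variables do not carry over. Pictures are saved under pics/ and viewed, and the job is handed in when it is done.

```bash
mkdir -p pics; ls; python3 - <<'E'
from station import manip, capture
import cv2
for n in ("scene","top"):
    c=capture(n); cv2.imwrite(f"pics/{n}0.png",c["img"][:,:,::-1])
    print(n,c["mtx"].tolist(),c["R"].round(4).tolist(),c["t"].round(4).tolist())
print(manip.sense())
E
```

```text
pics
scene [[518.251755163583, 0.0, 276.063140125054], [0.0, 518.251755163583, 207.94795983537387], [0.0, 0.0, 1.0]] [[0.3438, 0.939, -0.0122], [0.6236, -0.238, -0.7447], [-0.7021, 0.2484, -0.6673]] [-0.179, -0.2821, 1.7048]
top [[494.75062888829865, 0.0, 280.99827818780943], [0.0, 494.75062888829865, 206.68784456584834], [0.0, 0.0, 1.0]] [[-0.0217, -0.9998, -0.0038], [-0.9803, 0.022, -0.1962], [0.1963, -0.0005, -0.9805]] [0.0066, 0.5497, 1.2039]
{'time_s': 0.1, 'joint_pos': array([-1.05648924,  0.50825793, -0.2375011 ,  1.50101908,  0.12571941,
        1.14888505, -0.15480061]), 'qvel': array([-4.75144137e-04, -2.34070729e-03, -3.03005793e-04, -4.14618345e-03,
        5.58682586e-04, -7.33404861e-05, -1.81712861e-03]), 'tau': array([-4.79532784e-03, -6.21843767e+01, -2.19444752e+00, -2.50198817e+01,
        1.25897356e-02,  7.95725937e-03, -4.44743762e-05]), 'tool_pos': array([0.24836061, 0.57305838, 0.23051772]), 'ee_rot': array([ 0.69229192,  0.14298276,  0.69247913, -0.14408497]), 'contact_force': array([-0.03983559,  0.65085342,  0.95441022]), 'ft_torque': array([-0.03029536, -0.01190238, -0.00053455]), 'width': 0.08532652636078882}
```

View pics/scene0.png

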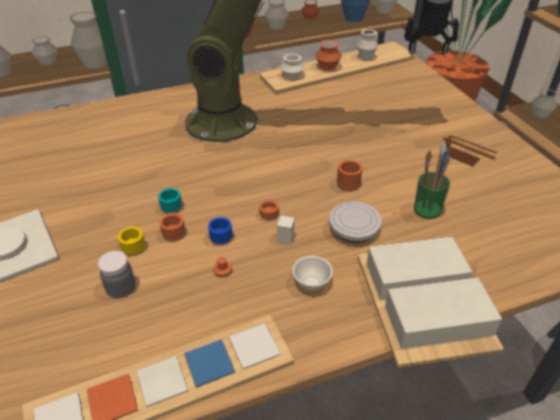

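View pics/top0.png

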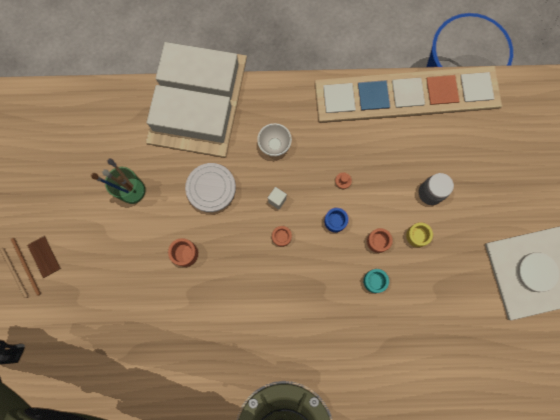

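The top view shows the base at about (183,253), the wheel at (211,188), the top section at (282,237), the middle at (380,241) and the lid at (344,180). I'll enlarge crops to read these more closely.

```bash
cat > h.py <<'E'
import numpy as np, cv2
from station import manip, capture
def crop(name,u0,v0,w,h,s,out,c=None):
    c=c or capture(name); im=c["img"][v0:v0+h,u0:u0+w,::-1]
    im=cv2.resize(im,None,fx=s,fy=s,interpolation=cv2.INTER_CUBIC)
    for k in range(0,w,10):
        cv2.line(im,(k*s,0),(k*s,8 if (u0+k)%50 else 16),(255,255,255),1)
        if (u0+k)%20==0: cv2.putText(im,str(u0+k),(k*s+1,20),0,.35,(255,255,255),1)
    for k in range(0,h,10):
        cv2.line(im,(0,k*s),(8,k*s),(255,255,255),1)
        if (v0+k)%20==0: cv2.putText(im,str(v0+k),(10,k*s+4),0,.35,(255,255,255),1)
    cv2.imwrite(out,im); return c
def pt(c,u,v,z):
    d=c["R"].T@np.linalg.inv(c["mtx"])@np.array([u,v,1.]); o=-c["R"].T@c["t"]
    return o+d*(z-o[2])/d[2]
def proj(c,X):
    p=c["mtx"]@(c["R"]@np.asarray(X,float)+c["t"]); return p[:2]/p[2]
def circ(c,x,y,z,r):
    a=np.linspace(0,2*np.pi,40); return np.array([proj(c,[x+r*np.cos(t),y+r*np.sin(t),z]) for t in a])
def blobs(c,lo=0,amin=60):
    hsv=cv2.cvtColor(c["img"],cv2.COLOR_RGB2HSV)
    m=((hsv[...,0]<9)|(hsv[...,0]>174))&(hsv[...,1]>130)&(hsv[...,2]>50)
    n,l,s,ce=cv2.connectedComponentsWithStats(m.astype(np.uint8))
    return [(s[i].tolist(),ce[i].round(1).tolist()) for i in range(1,n) if s[i][4]>amin]
E
python3 - <<'E'
from h import *
c=crop("top",150,155,130,130,6,"pics/a1.png"); crop("top",260,160,150,100,5,"pics/a2.png",c)
for b in blobs(c): print(b)
c=capture("scene"); print('s')
for b in blobs(c): print(b)
crop("scene",140,150,260,150,3,"pics/a3.png",c)
E
```

```text
([170, 241, 18, 14, 66], [177.3, 246.0])
s
```

View pics/a1.png

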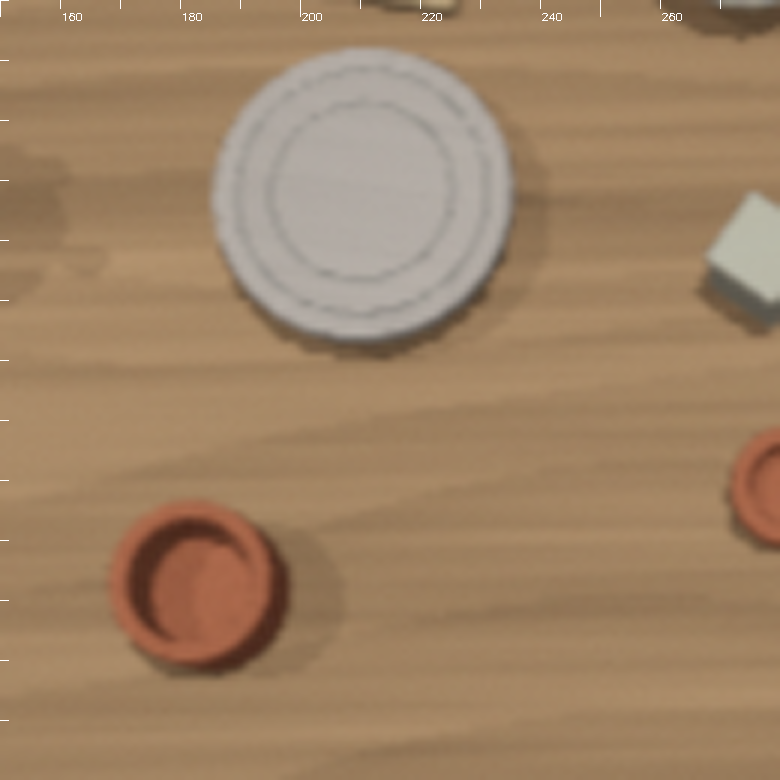

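View pics/a2.png

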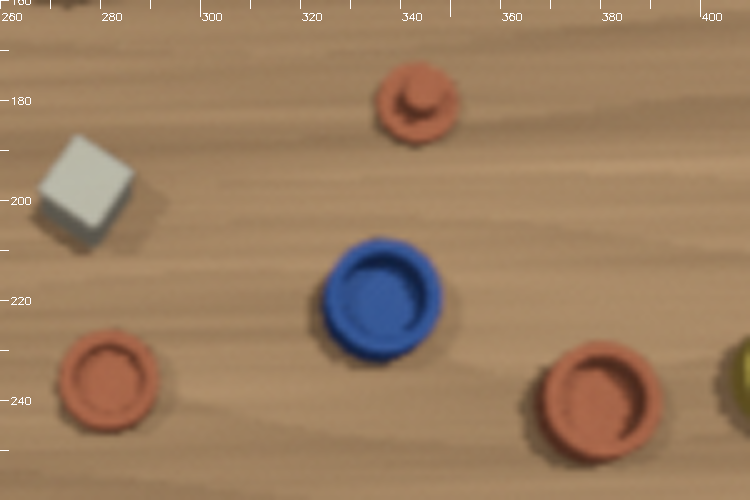

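View pics/a3.png

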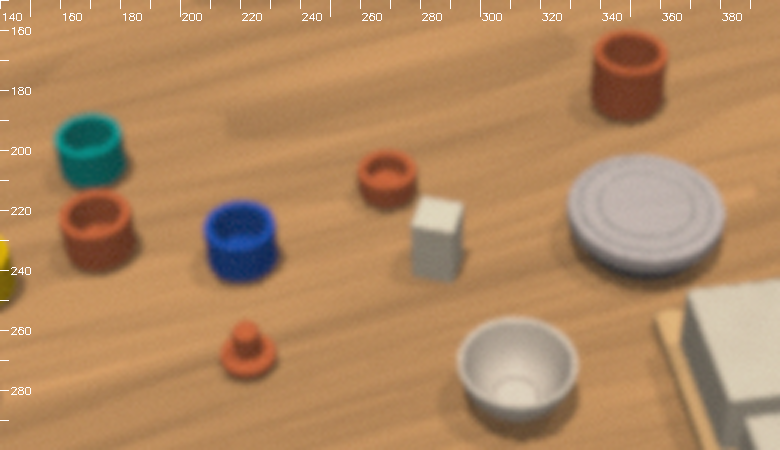

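```bash
cat >> h.py <<'E'
from scipy.optimize import least_squares
SH={"base":[(0,.027),(.007,.034),(.062,.034)],"middle":[(0,.023),(.007,.03),(.046,.03)],
"top":[(0,.019),(.007,.026),(.031,.026)],"lid":[(.007,.022),(.015,.022),(.04,.011)],"wheel":[(.034,.065),(.04,.065)]}
def sil(c,n,x,y,z0=0,up=16):
    P=[circ(c,x,y,z0+z,r) for z,r in SH[n]]
    m=np.zeros((420*up,560*up),np.uint8) if 0 else None
    hs=[np.vstack(P[i:i+2]).astype(np.float32) for i in range(len(P)-1)]
    return hs
def mask(c,box,n):
    u0,v0,u1,v1=box; im=cv2.GaussianBlur(c["img"],(3,3),0)[v0:v1,u0:u1].astype(float)
    R,G,B=im[...,0],im[...,1],im[...,2]
    m=(R>1.75*G)&(R>50) if n!="wheel" else (abs(R-B)<25)&(R>100)
    k,l,s,ce=cv2.connectedComponentsWithStats(m.astype(np.uint8)); i=1+s[1:,4].argmax()
    mm=(l==i).astype(np.uint8); cn,_=cv2.findContours(mm,cv2.RETR_EXTERNAL,cv2.CHAIN_APPROX_NONE)
    f=cv2.drawContours(np.zeros_like(mm),cn,-1,1,-1); v,u=np.nonzero(f)
    return np.array([u.mean()+u0,v.mean()+v0]),f.sum(),f
def model(c,n,x,y,z0,box,S=8):
    u0,v0,u1,v1=box; m=np.zeros(((v1-v0)*S,(u1-u0)*S),np.uint8)
    for h in sil(c,n,x,y,z0):
        q=((h-[u0,v0]+.5)*S-.5)
        cv2.fillConvexPoly(m,cv2.convexHull(np.round(q).astype(np.int32)),1)
    v,u=np.nonzero(m); return np.array([(u.mean()+.5)/S-.5+u0,(v.mean()+.5)/S-.5+v0]),m.sum()/S/S
def loc(c,n,box,z0=0,up=None):
    o,a,f=mask(c,box,n); h=z0+SH[n][-1][0]/2; p=pt(c,*o,h)[:2]
    for _ in range(4):
        mo,ma=model(c,n,p[0],p[1],z0,box); p=p+pt(c,*o,h)[:2]-pt(c,*mo,h)[:2]
    return p,a,ma
E
python3 - <<'E'
from h import *
B={"top":{"base":(155,225,215,285),"middle":(355,215,402,270),"top":(262,218,305,262),"lid":(325,165,362,203),"wheel":(175,150,245,230)},
"scene":{"base":(325,150,372,200),"middle":(150,207,196,250),"top":(250,192,283,228),"lid":(205,250,240,285),"wheel":(320,195,390,250)}}
for cn in B:
    c=capture(cn)
    for n in B[cn]:
        p,a,ma=loc(c,n,B[cn][n]); print(cn,n,p.round(4),"area",a,round(ma,1))
E
```

```text
top base [0.4547 0.2613] area 60 703.6
top middle [ 0.4799 -0.2655] area 12 516.2Traceback (most recent call last):
  File "<stdin>", line 7, in <module>
  File "h.py", line 48, in loc
    o,a,f=mask(c,box,n); h=z0+SH[n][-1][0]/2; p=pt(c,*o,h)[:2]
          ~~~~^^^^^^^^^
  File "h.py", line 37, in mask
    k,l,s,ce=cv2.connectedComponentsWithStats(m.astype(np.uint8)); i=1+s[1:,4].argmax()
                                                                       ~~~~~~~~~~~~~~^^
ValueError: attempt to get argmax of an empty sequence
```

```bash
python3 - <<'E'
from h import *
c=capture("top");i=c["img"]
print(i[240,366:396:3].tolist(), i[231:252:4,380].tolist()); print(i[253,168:200:3].tolist()); print(i[187,180:245:6].tolist())
c=capture("scene");i=c["img"]; print(i[228,155:195:3].tolist())
E
```

```text
[[98, 72, 52], [140, 81, 57], [159, 96, 70], [170, 103, 74], [167, 101, 73], [166, 100, 72], [160, 96, 69], [80, 44, 31], [157, 94, 67], [145, 115, 84]] [[108, 61, 43], [161, 97, 70], [168, 102, 74], [168, 103, 75], [168, 102, 74], [120, 70, 49]]
[[160, 109, 79], [116, 68, 48], [86, 48, 34], [156, 94, 67], [154, 93, 67], [170, 103, 75], [170, 103, 75], [168, 102, 74], [164, 99, 71], [97, 54, 37], [116, 87, 62]]
[[149, 120, 89], [177, 170, 162], [175, 168, 161], [175, 169, 161], [176, 169, 163], [177, 170, 162], [178, 171, 164], [178, 172, 165], [182, 174, 167], [159, 152, 145], [135, 108, 79]]
[[191, 142, 93], [186, 137, 88], [137, 83, 54], [163, 83, 50], [179, 93, 56], [185, 93, 54], [179, 93, 58], [149, 76, 46], [114, 62, 35], [101, 57, 36], [121, 85, 57], [181, 135, 88], [184, 138, 90], [185, 138, 92]]
```

```bash
sed -i 's/R>1.75\*G)&(R>50)/R>1.47*G)\&(R>45)/' h.py; cat > m1.py <<'E'
from h import *
B={"top":{"base":(155,225,215,285),"middle":(355,215,402,270),"top":(262,218,305,262),"lid":(325,165,362,203),"wheel":(175,150,245,230)},
"scene":{"base":(325,150,372,200),"middle":(150,207,196,250),"top":(250,192,283,228),"lid":(205,250,240,285),"wheel":(320,195,390,250)}}
for cn in B:
    c=capture(cn)
    for n in B[cn]:
        p,a,ma=loc(c,n,B[cn][n]); print(cn,n,p.round(4),"area",a,round(ma,1))
E
python3 m1.py
```

```text
top base [0.4407 0.2459] area 639 697.3
top middle [ 0.4613 -0.2547] area 465 514.5
top top [ 0.4798 -0.0045] area 309 343.3
top lid [ 0.6261 -0.1718] area 196 224.9
top wheel [0.6089 0.1773] area 1863 1941.1
scene base [0.4371 0.2463] area 689 691.1
scene middle [ 0.4592 -0.2555] area 591 593.9
scene top [ 0.4768 -0.0044] area 347 346.0
scene lid [ 0.6255 -0.1721] area 296 293.0
scene wheel [0.6139 0.175 ] area 1438 1566.5
```

```bash
python3 - <<'E'
from h import *
c=capture("top"); print(pt(c,181.5,251.4,.062),pt(c,210.0,186.5,.04))
est={"base":(.439,.246),"middle":(.4603,-.255),"top":(.4785,-.0045),"lid":(.6258,-.172),"wheel":(.610,.1765)}
for cn in("top","scene"):
    c=capture(cn); S=6; im=cv2.resize(c["img"][:,:,::-1],None,fx=S,fy=S,interpolation=cv2.INTER_CUBIC)
    T=[]
    for n,(x,y) in est.items():
        for z,r in SH[n]+({"base":[(.062,.026)],"middle":[(.046,.022)],"top":[(.031,.018)]}.get(n,[])):
            q=((circ(c,x,y,z,r)+.5)*S-.5).round().astype(np.int32); cv2.polylines(im,[q],True,(0,255,0) if z else (255,255,0),1)
        u,v=(proj(c,[x,y,.03])*S).astype(int); h=190 if n!="wheel" else 240
        T.append(cv2.resize(im[v-h:v+h,u-h:u+h],(260,260)))
    T.append(np.zeros_like(T[0])); cv2.imwrite(f"pics/o_{cn}.png",np.vstack([np.hstack(T[:3]),np.hstack(T[3:])]))
E
```

```text
[0.4405132 0.2441418 0.062    ] [0.61022704 0.1775875  0.04      ]
```

View pics/o_top.png

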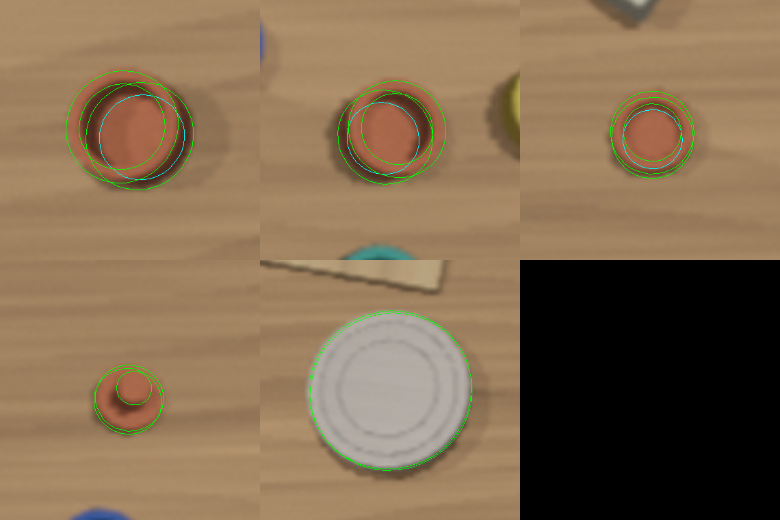

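View pics/o_scene.png

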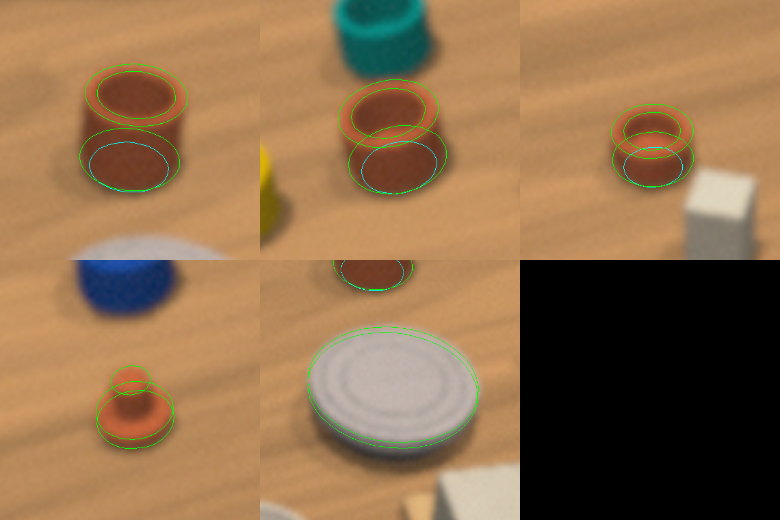

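```bash
python3 -m pendant '[[0.0239,-0.0409,0,0],[0.0239,-0.0409,0,0],[0.0239,-0.0409,0,0],[0.0239,-0.0409,0,0],[0.0239,-0.0409,0,0],[0.0239,-0.0409,0,0],[0.0239,-0.0409,0,0],[0.0239,-0.0409,0,0],[0,0,0,0],[0,0,0,0]]' 1 30
python3 - <<'E'
from h import *
s=manip.sense();print(s["tool_pos"],s["width"])
c=crop("scene",290,90,140,120,5,"pics/b1.png")
E
```

```text
time_s: 1.85
tool_pos: [0.4394, 0.2468, 0.2314]
ee_rot: [0.692, 0.144, 0.692, -0.143]
contact_force: [-0.3, 0.3, -0.3]
width: 0.0853
[0.43940687 0.24683171 0.2314108 ] 0.08530295209533863
```

View pics/b1.png

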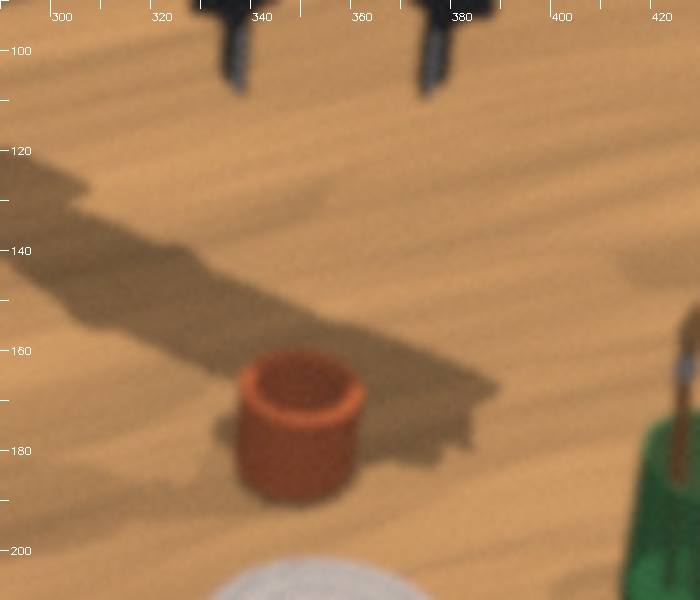

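```bash
python3 - <<'E'
from h import *
c=capture("scene");s=manip.sense();p=s["tool_pos"];d=np.array([.3974,.9176,0])
for dz in(0,.013,.02):
  print(dz,[proj(c,p+k*.047*d+[0,0,dz]).round(1).tolist() for k in(-1,1)])
E
```

```text
0 [[337.5, 112.3], [375.0, 113.1]]
0.013 [[337.8, 107.8], [375.7, 108.6]]
0.02 [[338.0, 105.4], [376.0, 106.1]]
```

```bash
python3 -m pendant '[[0,-0.001,-0.04,0],[0,0,-0.04,0],[0,0,-0.04,0],[0,0,-0.04,0],[0,0,-0.03,0],[0,0,-0.02,0],[0,0,-0.006,0],[0,0,0,0],[0,0,0,0]]'
python3 - <<'E'
from h import *
c=crop("scene",290,90,140,120,5,"pics/b2.png")
E
```

```text
time_s: 3.08
tool_pos: [0.4401, 0.2459, 0.0161]
ee_rot: [0.693, 0.144, 0.692, -0.143]
contact_force: [-0.4, -0.0, 0.2]
width: 0.0854
```

View pics/b2.png

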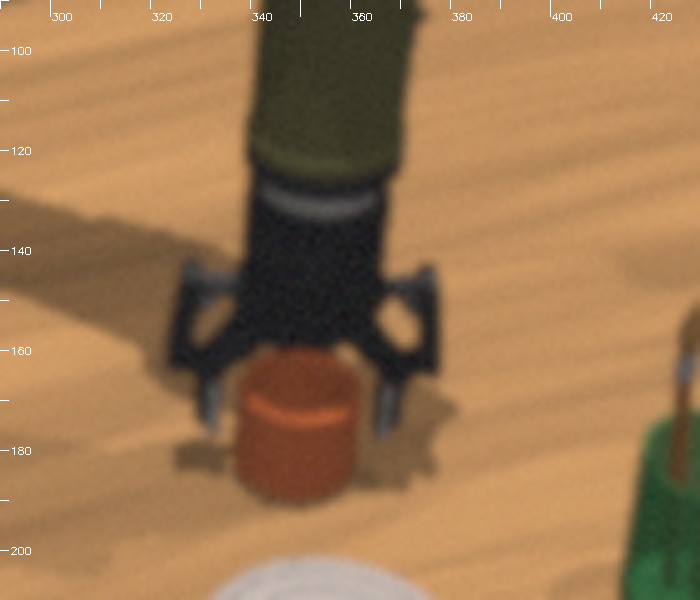

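The picture shows both fingers straddling the base, with tips at about (331,177) and (366,177), near mid-height. I'll close the gripper.

```bash
python3 -m pendant '[[0,0,0,0],[0,0,0,0],[0,0,0,0],[0,0,0,0]]' 0.6 30; python3 -m pendant '[[0,0,0,0],[0,0,0,0],[0,0,0,0]]' 0.6 30
```

```text
time_s: 3.62
tool_pos: [0.4402, 0.2456, 0.0163]
ee_rot: [0.693, 0.144, 0.692, -0.143]
contact_force: [-0.6, 0.1, 7.0]
width: 0.0684
time_s: 4.0
tool_pos: [0.4402, 0.2456, 0.0163]
ee_rot: [0.693, 0.144, 0.692, -0.143]
contact_force: [-0.3, -0.3, 6.7]
width: 0.0676
```

```bash
python3 -m pendant '[[0,0,0.01,0],[0,0,0.03,0],[0,0,0.03,0],[0,0,0.02,0],[0,0,0,0]]' 0.6 40
python3 -m pendant '[[0.02,-0.008,0,0],[0.03,-0.0121,0,0],[0.03,-0.0121,0,0],[0.03,-0.0121,0,0],[0.03,-0.0121,0,0],[0.021,-0.0083,0,0],[0.01,-0.004,0,0],[0,0,0,0],[0,0,0,0]]'
python3 - <<'E'
from h import *
c=crop("scene",290,120,140,130,5,"pics/b3.png")
c=crop("top",160,140,110,110,6,"pics/b4.png")
E
```

```text
time_s: 4.62
tool_pos: [0.4404, 0.2456, 0.1069]
ee_rot: [0.693, 0.144, 0.692, -0.143]
contact_force: [0.1, -0.2, -2.5]
width: 0.0677
time_s: 5.75
tool_pos: [0.6097, 0.1771, 0.1049]
ee_rot: [0.692, 0.143, 0.693, -0.143]
contact_force: [-0.8, 0.0, -1.4]
width: 0.0676
```

View pics/b3.png

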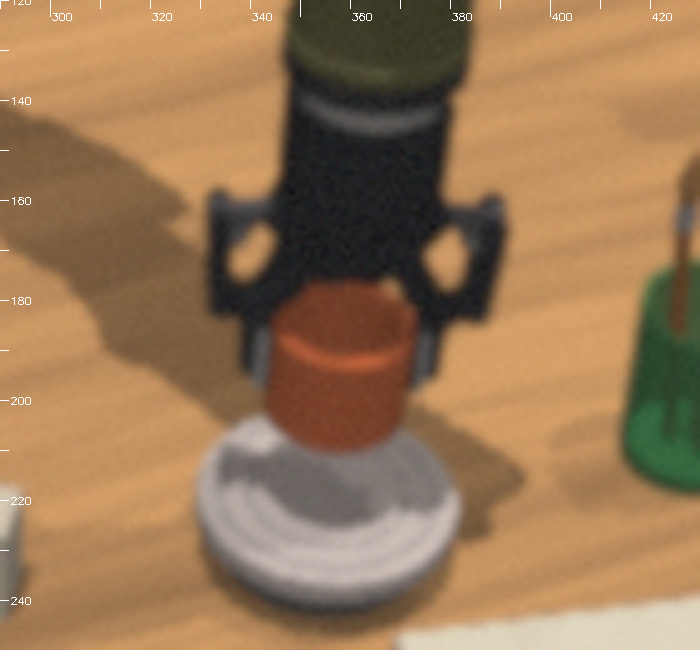

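View pics/b4.png

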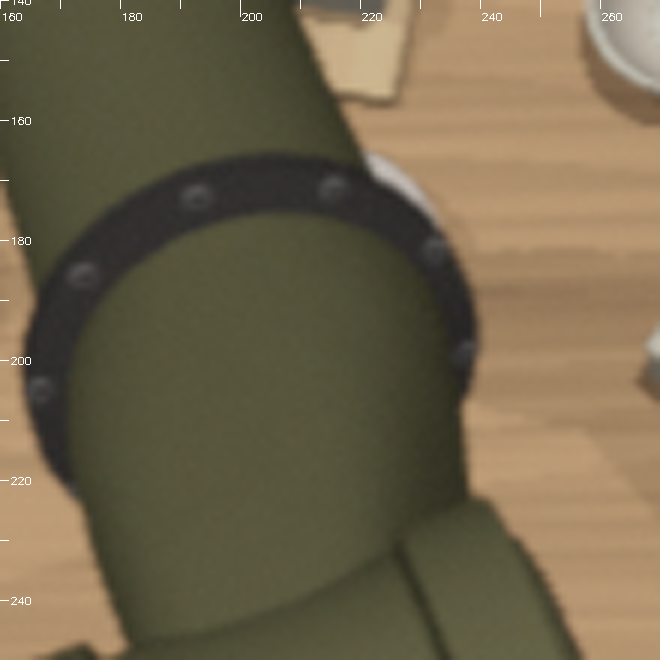

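```bash
python3 -m pendant '[[0.001,0,-0.015,0],[0,0,-0.015,0],[0,0,-0.01,0],[0,0,-0.004,0],[0,0,0,0],[0,0,0,0]]'; python3 -m pendant '[[0,0,-0.001,0],[0,0,-0.001,0],[0,0,-0.001,0],[0,0,0,0]]'
```

```text
time_s: 6.6
tool_pos: [0.612, 0.1767, 0.0617]
ee_rot: [0.693, 0.144, 0.692, -0.143]
contact_force: [0.5, -1.2, -1.9]
width: 0.0676
time_s: 7.1
tool_pos: [0.6116, 0.1765, 0.0582]
ee_rot: [0.692, 0.143, 0.692, -0.144]
contact_force: [0.6, -0.3, -1.7]
width: 0.0676
```

```bash
python3 -m pendant '[[0,0,-0.001,0],[0,0,-0.0005,0],[0,0,0,0],[0,0,0,0]]';python3 -m pendant '[[0,0,-0.0005,0],[0,0,-0.0005,0],[0,0,0,0],[0,0,0,0]]'
python3 - <<'E'
from h import *
c=crop("scene",290,120,140,130,5,"pics/b5.png")
E
```

```text
time_s: 7.6
tool_pos: [0.6116, 0.1766, 0.0568]
ee_rot: [0.692, 0.144, 0.692, -0.144]
contact_force: [0.7, -0.1, -1.6]
width: 0.0676
time_s: 8.1
tool_pos: [0.6117, 0.1766, 0.0565]
ee_rot: [0.693, 0.144, 0.692, -0.143]
contact_force: [-3.1, -0.7, 5.4]
width: 0.0673
```

View pics/b5.png

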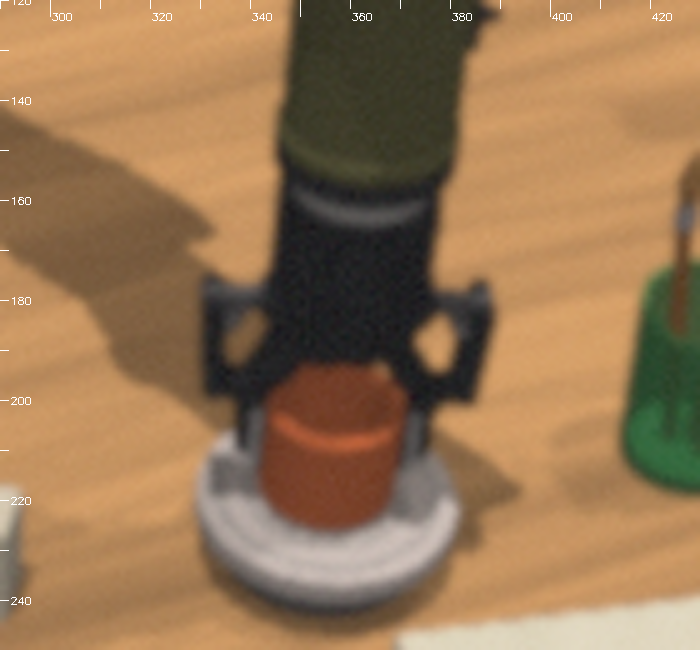

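```bash
python3 -m pendant '[[0,0,0,0],[0,0,0,0],[0,0,0,0],[0,0,0,0]]' 1; python3 -m pendant '[[0,0,0.02,0],[0,0,0.04,0],[0,0,0.05,0],[0,0,0.05,0],[0,-0.03,0.03,0],[0,-0.05,0,0],[-0.02,-0.05,0,0],[-0.02,-0.05,0,0],[-0.02,-0.05,0,0],[0,0,0,0]]'
python3 - <<'E'
from h import *
c=crop("scene",290,120,140,130,5,"pics/b6.png")
print(loc(c,"base",(320,170,385,240),.04)); 
c=crop("top",170,140,100,90,6,"pics/b7.png")
print(loc(c,"base",(170,140,260,230),.04)) 
E
```

```text
time_s: 8.65
tool_pos: [0.6117, 0.1766, 0.0557]
ee_rot: [0.692, 0.143, 0.692, -0.144]
contact_force: [-0.2, -0.3, -0.8]
width: 0.0854
time_s: 9.9
tool_pos: [0.5501, -0.0589, 0.2461]
ee_rot: [0.692, 0.145, 0.692, -0.147]
contact_force: [1.3, 0.2, 0.3]
width: 0.0852
(array([0.60678738, 0.17780202]), np.uint64(818), np.float64(878.96875))
(array([0.61193914, 0.1757057 ]), np.uint64(589), np.float64(723.453125))
```

View pics/b6.png

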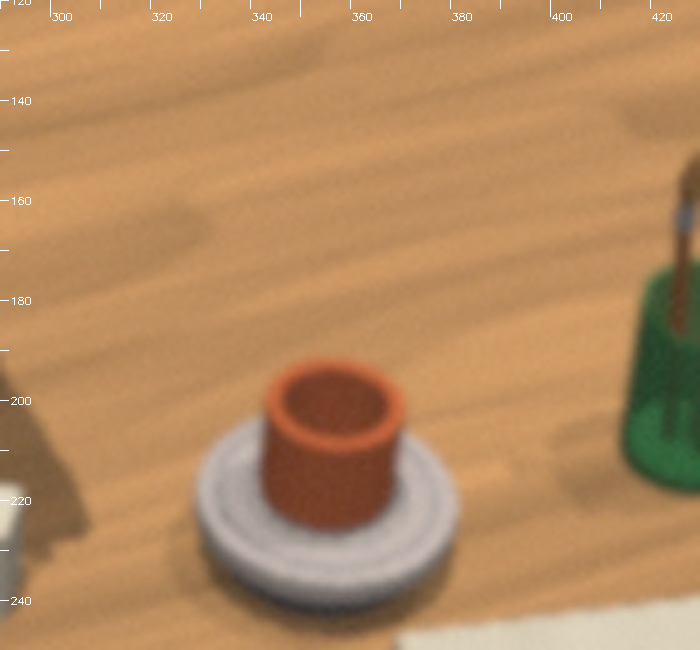

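View pics/b7.png

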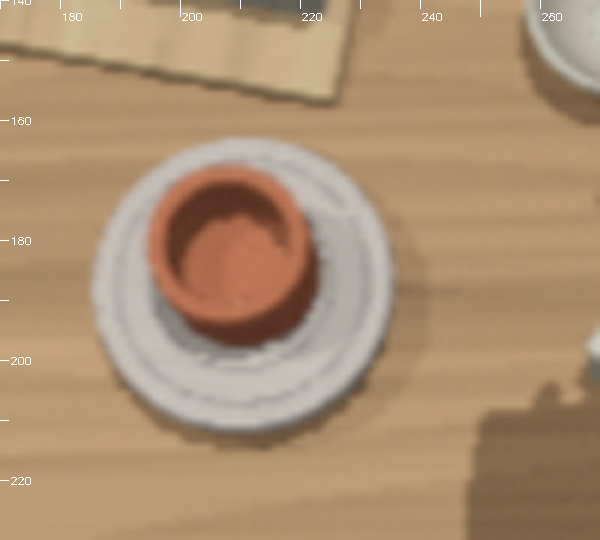

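```bash
python3 - <<'E'
from h import *
t=capture("top");s=capture("scene")
print(pt(s,356.6,200.5,.102),pt(t,207.6,180.3,.102))
for n,u,v in (("yellow",420,235),("teal",376.5,281),("blue",336,220),("post",277,197),("bowl",275,140),("glaze",440,185)): print(n,pt(t,u,v,.046)[:2].round(3))
E
```

```text
[0.6121316  0.17475478 0.102     ] [0.61086605 0.1745663  0.102     ]
yellow [ 0.471 -0.355]
teal [ 0.358 -0.239]
blue [ 0.514 -0.145]
post [0.577 0.004]
bowl [0.731 0.006]
glaze [ 0.599 -0.417]
```

```bash
python3 -m pendant '[[-0.015,-0.0327,0,0.1845],[-0.015,-0.0327,0,0.1845],[-0.015,-0.0327,0,0.1845],[-0.015,-0.0327,0,0.1845],[-0.015,-0.0327,0,0.1845],[-0.015,-0.0327,0,0.1845],[0,0,0,0],[0,0,0,0]]'
python3 - <<'E'
from h import *
from scipy.spatial.transform import Rotation as Ro
s=manip.sense();q=s["ee_rot"];M=Ro.from_quat([*q[1:],q[0]]).as_matrix();print(s["tool_pos"],M.round(3).tolist(),s["joint_pos"].round(2))
c=crop("scene",120,120,120,140,4,"pics/c1.png")
E
```

```text
time_s: 11.1
tool_pos: [0.4626, -0.2482, 0.2457]
ee_rot: [0.665, -0.242, 0.664, 0.242]
contact_force: [0.7, 0.1, -0.0]
width: 0.0857
[ 0.46263401 -0.24817876  0.24571173] [[0.001, -0.643, 0.766], [0.001, 0.766, 0.643], [-1.0, 0.0, 0.001]] [ 0.69  0.35 -0.34  1.74  0.13  1.08  2.58]
```

View pics/c1.png

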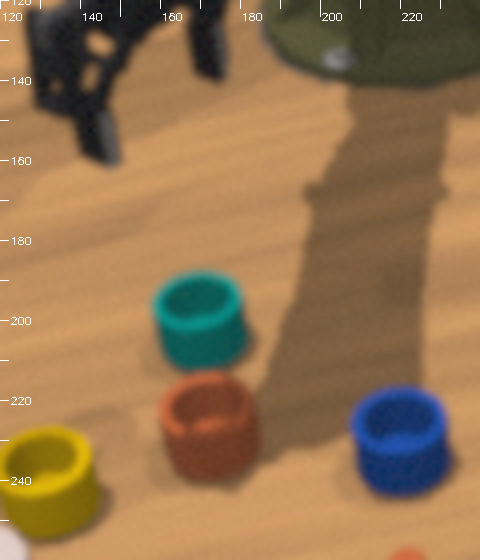

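```bash
python3 -m pendant '[[-0.002,-0.007,-0.04,0],[0,0,-0.04,0],[0,0,-0.04,0],[0,0,-0.04,0],[0,0,-0.02,0],[0,0,0,0],[0,0,0,0]]'
python3 - <<'E'
from h import *
c=crop("scene",120,120,120,140,4,"pics/c2.png")
E
```

```text
time_s: 12.02
tool_pos: [0.4608, -0.256, 0.0666]
ee_rot: [0.665, -0.242, 0.664, 0.242]
contact_force: [0.2, 1.2, -0.2]
width: 0.0854
```

View pics/c2.png

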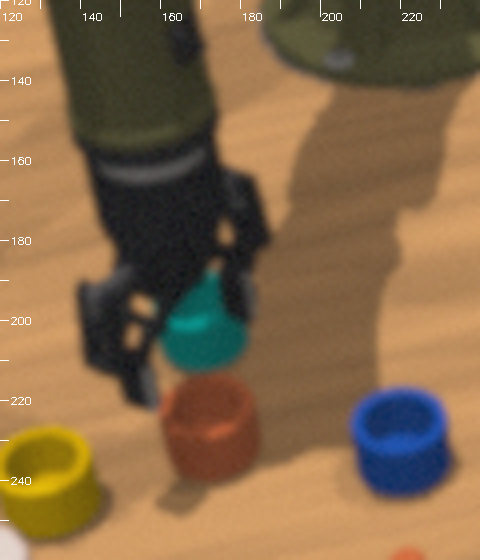

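```bash
python3 -m pendant '[[0,0.001,-0.02,0],[0,0,-0.02,0],[0,0,-0.01,0],[0,0,-0.005,0],[0,0,0,0],[0,0,0,0]]'
python3 -m pendant '[[0,0,0,0],[0,0,0,0],[0,0,0,0],[0,0,0,0],[0,0,0,0],[0,0,0,0],[0,0,0,0]]' 0.5 30
python3 - <<'E'
from h import *
c=crop("scene",120,150,120,110,6,"pics/c3.png")
E
```

```text
time_s: 12.82
tool_pos: [0.46, -0.2558, 0.0114]
ee_rot: [0.665, -0.242, 0.664, 0.242]
contact_force: [-0.0, 0.1, 0.2]
width: 0.0855
time_s: 13.7
tool_pos: [0.46, -0.2558, 0.0114]
ee_rot: [0.665, -0.242, 0.664, 0.241]
contact_force: [-0.5, -0.2, 5.1]
width: 0.0591
```

View pics/c3.png

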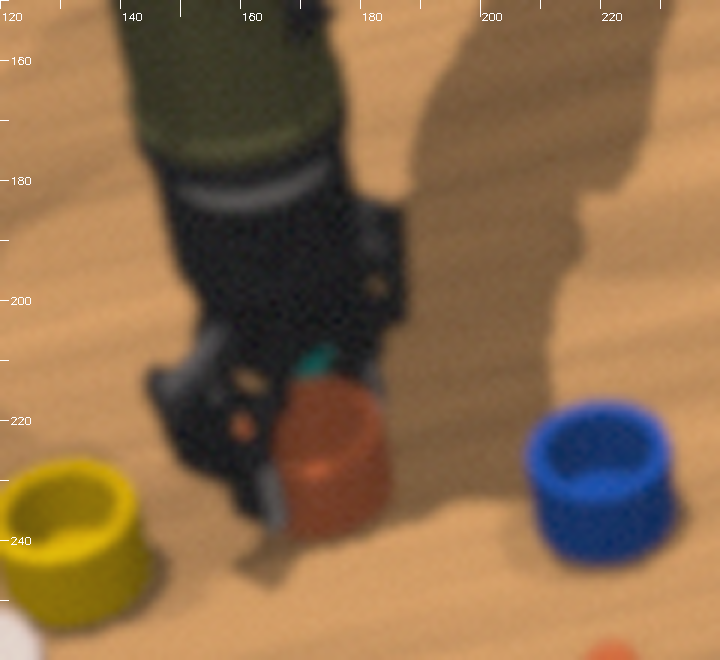

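```bash
python3 - <<'E'
from h import *
c=capture("scene");p=np.array([.46,-.2558,.0114]);j=np.array([.643,-.766,0]);n=np.array([.766,.643,0])
for w in(.030,.038):
  for m in (0,.011):
    for dz in(0,.005,.01): print(w,m,dz,proj(c,p+w*j+m*n+[0,0,dz]).round(1), proj(c,p+w*j-m*n+[0,0,dz]).round(1))
E
```

```text
0.03 0 0 [165.3 237.9] [165.3 237.9]
0.03 0 0.005 [165.  236.5] [165.  236.5]
0.03 0 0.01 [164.6 235. ] [164.6 235. ]
0.03 0.011 0 [168.7 239.4] [161.8 236.4]
0.03 0.011 0.005 [168.4 238. ] [161.5 234.9]
0.03 0.011 0.01 [168.1 236.6] [161.2 233.5]
0.038 0 0 [163.2 239.9] [163.2 239.9]
0.038 0 0.005 [162.9 238.5] [162.9 238.5]
0.038 0 0.01 [162.6 237. ] [162.6 237. ]
0.038 0.011 0 [166.7 241.4] [159.7 238.3]
0.038 0.011 0.005 [166.4 240. ] [159.4 236.9]
0.038 0.011 0.01 [166.1 238.6] [159.1 235.5]
```

```bash
python3 -m pendant '[[0,0,0.01,0],[0,0,0.03,0],[0,0,0.04,0],[0,0,0.04,0],[0,0,0.02,0],[0,0,0,0]]' 0.5 40
python3 -m pendant '[[0.007,0.02,0,0],[0.014,0.04,0,0],[0.014,0.04,0,0],[0.014,0.04,0,0],[0.014,0.04,0,0],[0.014,0.04,0,0],[0.014,0.04,0,0],[0.014,0.04,0,0],[0.014,0.04,0,0],[0.014,0.04,0,0]]'
python3 -m pendant '[[0.0105,0.031,0,0],[0.007,0.02,0,0],[0,0,0,0],[0,0,0,0],[0,0,0,0]]'
cat > ov.py <<'E'
# overlay: python3 ov.py out name x y z0 ...
import sys
from h import *
out=sys.argv[1]; a=sys.argv[2:]
c=capture("scene"); S=6; im=cv2.resize(c["img"][:,:,::-1],None,fx=S,fy=S,interpolation=cv2.INTER_CUBIC)
us=[]
for i in range(0,len(a),4):
    n=a[i];x,y,z0=map(float,a[i+1:i+4]); us.append(proj(c,[x,y,z0+.03]))
    for z,r in SH[n]: cv2.polylines(im,[((circ(c,x,y,z0+z,r)+.5)*S-.5).round().astype(np.int32)],True,(0,255,0),1)
u,v=(np.mean(us,0)*S).astype(int); cv2.imwrite(out,im[max(0,v-300):v+300,u-300:u+300])
print("crop origin px",(u-300)/S,max(0,v-300)/S,"scale",S)
E
python3 - <<'E'
from h import *
s=manip.sense();print(s["tool_pos"],s["contact_force"],s["width"],s["joint_pos"].round(2))
E
python3 ov.py pics/c4.png base .6115 .1757 .04
```

```text
time_s: 14.55
tool_pos: [0.4603, -0.256, 0.1525]
ee_rot: [0.665, -0.243, 0.664, 0.241]
contact_force: [0.8, -0.3, -1.5]
width: 0.0586
time_s: 15.8
tool_pos: [0.5921, 0.1254, 0.1491]
ee_rot: [0.664, -0.242, 0.665, 0.242]
contact_force: [0.2, -0.3, -1.6]
width: 0.0586
time_s: 16.42
tool_pos: [0.6101, 0.1734, 0.1507]
ee_rot: [0.665, -0.242, 0.665, 0.241]
contact_force: [0.6, -0.5, -1.2]
width: 0.0583
[0.61013701 0.17342344 0.15074059] [ 0.63544381 -0.51496709 -1.19517742] 0.05834465783632487 [-0.12  0.6  -0.33  1.58  0.22  1.    1.75]
crop origin px 305.5 160.0 scale 6
```

View pics/c4.png

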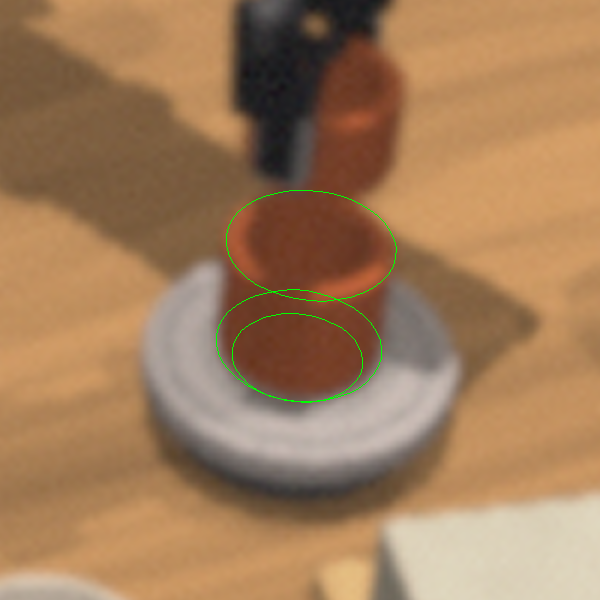

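```bash
python3 ov.py pics/c5.png middle .6106 .1738 .1393 base .6115 .1757 .04
```

```text
crop origin px 307.0 144.16666666666666 scale 6
```

View pics/c5.png

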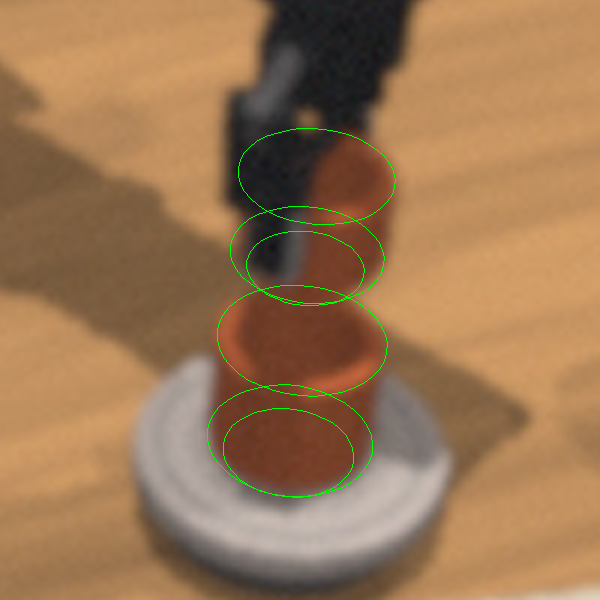

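```bash
python3 -m pendant '[[0.001,0.0015,-0.01,0],[0,0,-0.015,0],[0,0,-0.008,0],[0,0,-0.002,0],[0,0,0,0],[0,0,0,0]]'; python3 - <<'E'
from h import *
print(manip.sense()["tool_pos"])
c=crop("scene",310,150,90,90,6,"pics/c6.png"); crop("top",160,130,110,100,6,"pics/c7.png")
E
```

```text
time_s: 17.27
tool_pos: [0.6114, 0.177, 0.1162]
ee_rot: [0.665, -0.242, 0.664, 0.242]
contact_force: [-0.1, -0.2, -1.1]
width: 0.0586
[0.61141584 0.17701886 0.11616529]
```

View pics/c6.png

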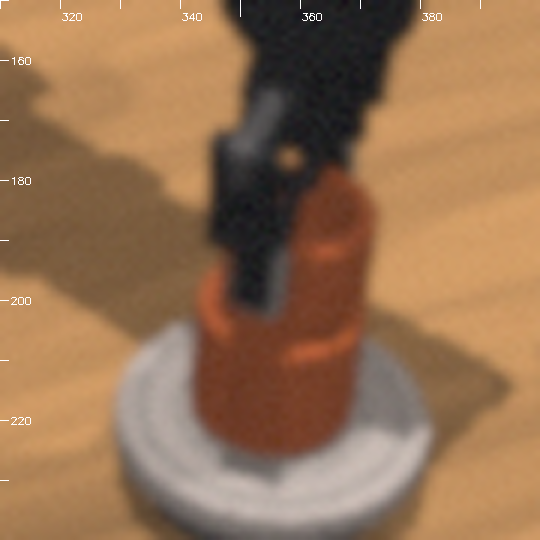

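```bash
python3 ov.py pics/c8.png middle .6115 .1757 .1048 base .6115 .1757 .04
```

```text
crop origin px 306.8333333333333 149.83333333333334 scale 6
```

View pics/c8.png

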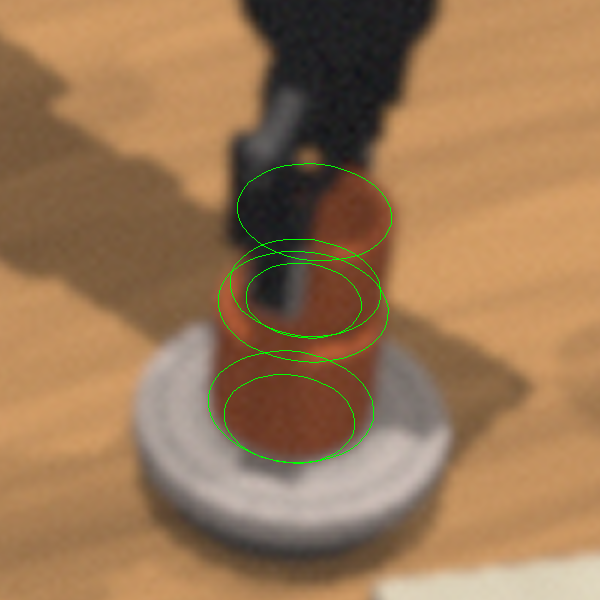

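View pics/c7.png

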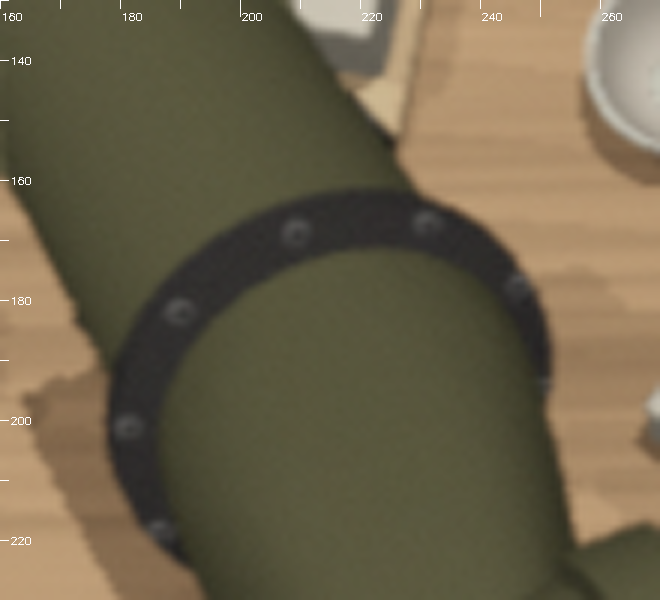

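```bash
python3 -m pendant '[[0,-0.001,-0.002,0],[0,0,-0.002,0],[0,0,-0.001,0],[0,0,0,0],[0,0,0,0]]';  python3 -m pendant '[[0,0,-0.001,0],[0,0,-0.001,0],[0,0,0,0],[0,0,0,0]]'
```

```text
time_s: 18.05
tool_pos: [0.6112, 0.176, 0.1108]
ee_rot: [0.664, -0.242, 0.664, 0.242]
contact_force: [0.2, -0.5, -1.2]
width: 0.0583
time_s: 18.55
tool_pos: [0.6111, 0.1758, 0.1087]
ee_rot: [0.664, -0.242, 0.665, 0.242]
contact_force: [0.4, 0.1, -1.8]
width: 0.0589
```

```bash
python3 -m pendant '[[0,0,-0.001,0],[0,0,-0.0005,0],[0,0,0,0],[0,0,0,0]]';  python3 -m pendant '[[0,0,-0.0005,0],[0,0,-0.0005,0],[0,0,0,0],[0,0,0,0]]'
```

```text
time_s: 19.05
tool_pos: [0.6111, 0.1758, 0.1072]
ee_rot: [0.664, -0.242, 0.664, 0.242]
contact_force: [0.5, -0.5, -2.0]
width: 0.0586
time_s: 19.55
tool_pos: [0.6112, 0.1759, 0.1066]
ee_rot: [0.665, -0.242, 0.664, 0.242]
contact_force: [-0.3, -1.2, 3.8]
width: 0.0586
```

```bash
python3 -m pendant '[[0,0,0,0],[0,0,0,0],[0,0,0,0],[0,0,0,0]]' 1; python3 -m pendant '[[0,0,0.02,0],[0,0,0.03,0],[0,0,0.04,0],[0,0,0.04,0],[-0.01,-0.03,0,0],[-0.02,-0.04,0,0],[-0.02,-0.04,0,0],[-0.02,-0.03,0,0],[-0.02,-0.03,0,0],[0,0,0,0]]'
python3 - <<'E'
from h import *
c=crop("scene",310,150,90,90,6,"pics/c9.png"); crop("top",160,130,110,100,6,"pics/c10.png")
E
python3 ov.py pics/c11.png middle .6115 .1757 .095 base .6115 .1757 .04
```

```text
time_s: 20.05
tool_pos: [0.6111, 0.1759, 0.1062]
ee_rot: [0.664, -0.242, 0.664, 0.242]
contact_force: [0.2, -0.1, -0.0]
width: 0.0858
time_s: 21.3
tool_pos: [0.52, 0.003, 0.2365]
ee_rot: [0.665, -0.241, 0.665, 0.24]
contact_force: [0.2, 0.4, 0.5]
width: 0.0854
crop origin px 306.6666666666667 151.5 scale 6
```

View pics/c11.png

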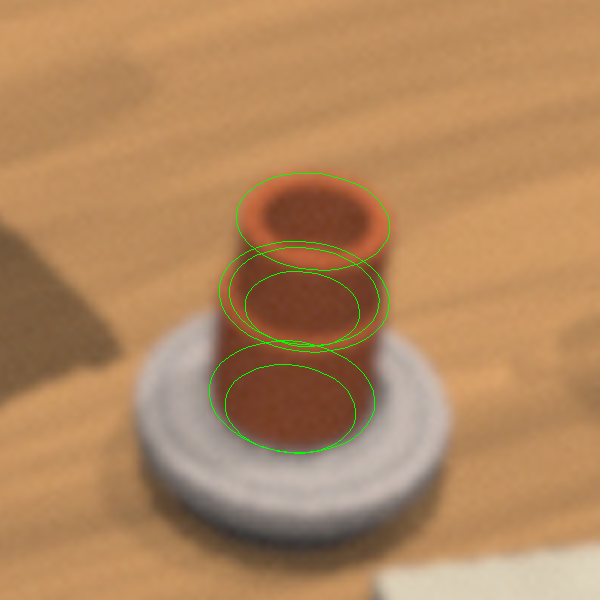

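View pics/c10.png

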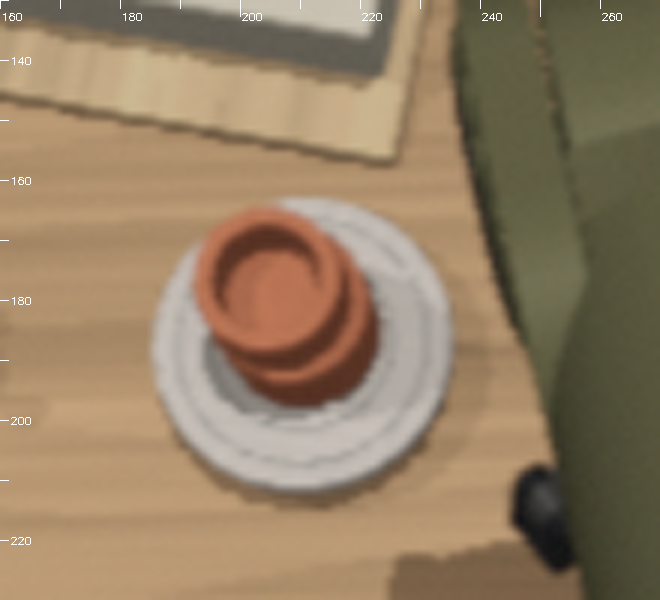

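```bash
python3 -m pendant '[[-0.02,-0.004,-0.02,0],[-0.02,-0.0035,-0.04,0],[-0.0015,0,-0.04,0],[0,0,-0.04,0],[0,0,-0.03,0],[0,0,0,0],[0,0,0,0],[0,0,0,0]]'
```

```text
time_s: 22.45
tool_pos: [0.4807, -0.0013, 0.0675]
ee_rot: [0.665, -0.242, 0.664, 0.242]
contact_force: [1.0, 0.7, -0.9]
width: 0.0852
```

```bash
python3 ov.py pics/d0.png top .4785 -.0045 0
```

```text
crop origin px 218.66666666666666 156.0 scale 6
```

View pics/d0.png

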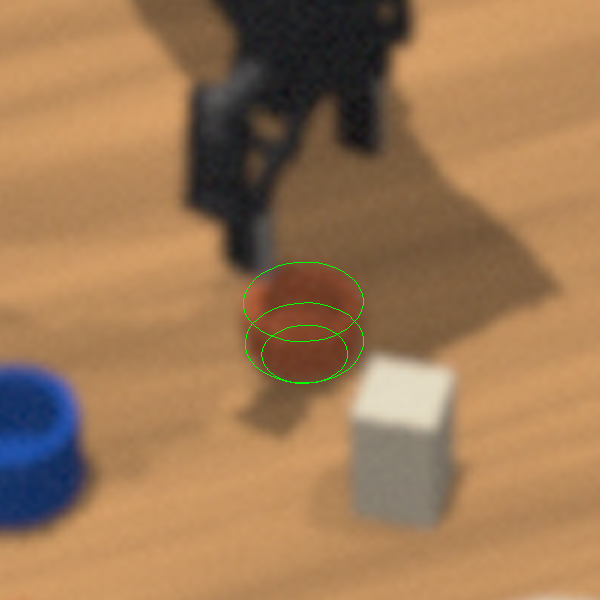

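```bash
python3 -m pendant '[[-0.002,-0.003,-0.015,0],[0,0,-0.02,0],[0,0,-0.015,0],[0,0,-0.007,0],[0,0,-0.0035,0],[0,0,0,0],[0,0,0,0]]'
```

```text
time_s: 23.38
tool_pos: [0.478, -0.0046, 0.0062]
ee_rot: [0.665, -0.242, 0.664, 0.242]
contact_force: [-0.0, 0.7, 0.7]
width: 0.0855
```

```bash
python3 -m pendant '[[0,0,0,0],[0,0,0,0],[0,0,0,0],[0,0,0,0],[0,0,0,0],[0,0,0,0],[0,0,0,0],[0,0,0,0]]' 0.4 30
python3 - <<'E'
from h import *
c=crop("scene",220,150,100,90,6,"pics/d1.png")
E
```

```text
time_s: 24.38
tool_pos: [0.4779, -0.0046, 0.0062]
ee_rot: [0.665, -0.242, 0.664, 0.242]
contact_force: [-0.9, -0.5, 5.5]
width: 0.0505
```

View pics/d1.png

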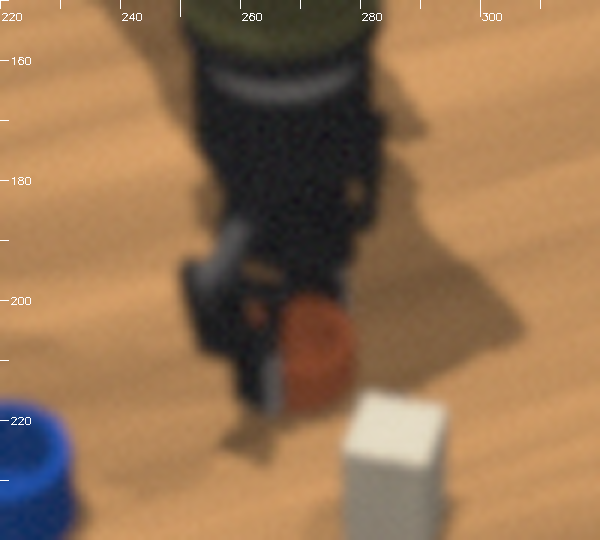

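```bash
python3 -m pendant '[[0,0,0.01,0],[0,0,0.03,0],[0,0,0.04,0],[0,0,0.04,0],[0,0,0.04,0],[0,0,0.02,0],[0,0,0,0]]' 0.4 40
python3 -m pendant '[[0.0133,0.018,0,0],[0.0266,0.0361,0,0],[0.0266,0.0361,0,0],[0.0266,0.0361,0,0],[0.0266,0.0361,0,0],[0.0133,0.0181,0,0],[0,0,0,0],[0,0,0,0],[0,0,0,0]]'
python3 ov.py pics/d2.png middle .6115 .1765 .095 top .611 .176 .18
```

```text
time_s: 25.3
tool_pos: [0.4783, -0.0046, 0.1874]
ee_rot: [0.666, -0.242, 0.663, 0.241]
contact_force: [0.1, -0.2, -0.6]
width: 0.05
time_s: 26.42
tool_pos: [0.6102, 0.1744, 0.1855]
ee_rot: [0.664, -0.242, 0.665, 0.241]
contact_force: [-0.3, -0.1, -0.7]
width: 0.0502
crop origin px 309.5 128.5 scale 6
```

View pics/d2.png

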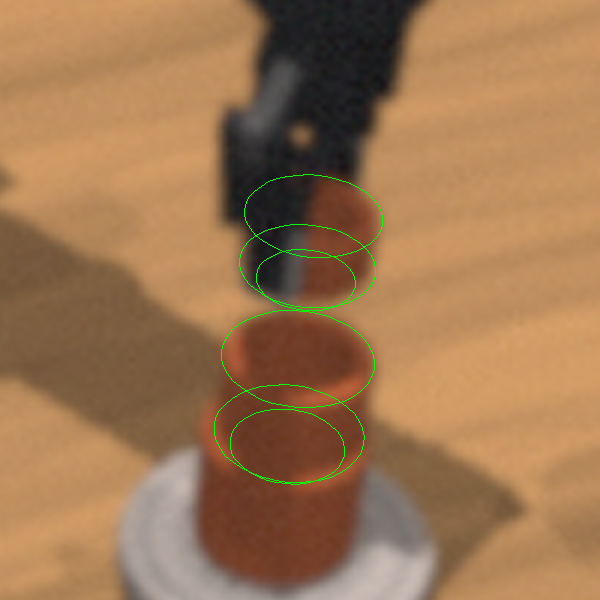

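```bash
python3 -m pendant '[[0,0,-0.01,0],[0,0,-0.015,0],[0,0,-0.008,0],[0,0,-0.003,0],[0,0,0,0],[0,0,0,0],[0,0,0,0]]'
python3 ov.py pics/d3.png middle .6115 .1765 .095 top .6115 .1765 .143
```

```text
time_s: 27.35
tool_pos: [0.6109, 0.176, 0.1502]
ee_rot: [0.665, -0.242, 0.664, 0.242]
contact_force: [-0.2, 0.2, -0.4]
width: 0.0501
crop origin px 308.8333333333333 134.83333333333334 scale 6
```

View pics/d3.png

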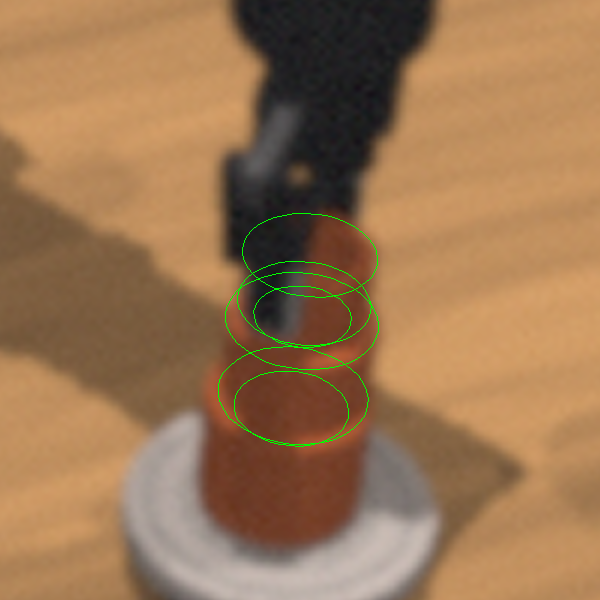

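```bash
python3 -m pendant '[[0,0,-0.002,0],[0,0,-0.002,0],[0,0,-0.0015,0],[0,0,0,0],[0,0,0,0]]';  python3 -m pendant '[[0,0,-0.001,0],[0,0,-0.001,0],[0,0,0,0],[0,0,0,0]]'
```

```text
time_s: 28.02
tool_pos: [0.6107, 0.1759, 0.1443]
ee_rot: [0.664, -0.242, 0.664, 0.242]
contact_force: [-0.3, 0.3, 0.3]
width: 0.0503
time_s: 28.52
tool_pos: [0.6107, 0.1759, 0.1423]
ee_rot: [0.664, -0.242, 0.664, 0.242]
contact_force: [0.6, 0.0, 0.7]
width: 0.0505
```

```bash
python3 -m pendant '[[0,0,-0.001,0],[0,0,-0.0005,0],[0,0,0,0],[0,0,0,0]]'; python3 -m pendant '[[0,0,-0.0005,0],[0,0,0,0],[0,0,0,0]]'
```

```text
time_s: 29.02
tool_pos: [0.6107, 0.1759, 0.1408]
ee_rot: [0.664, -0.242, 0.664, 0.242]
contact_force: [0.2, -0.0, -1.2]
width: 0.0501
time_s: 29.4
tool_pos: [0.6107, 0.1759, 0.1404]
ee_rot: [0.665, -0.242, 0.664, 0.242]
contact_force: [0.5, 1.3, 0.7]
width: 0.0503
```

```bash
python3 -m pendant '[[0,0,-0.0005,0],[0,0,0,0],[0,0,0,0]]'
```

```text
time_s: 29.78
tool_pos: [0.6108, 0.176, 0.1404]
ee_rot: [0.665, -0.242, 0.664, 0.242]
contact_force: [-1.1, -0.8, 5.9]
width: 0.0503
```

Contact came at the expected height, so I'll release and check.

```bash
python3 -m pendant '[[0,0,0,0],[0,0,0,0],[0,0,0,0],[0,0,0,0]]' 1; python3 -m pendant '[[0,0,0.02,0],[0,0,0.03,0],[0,0,0.03,0],[0,0,0.03,0],[0,-0.03,0,0],[0,-0.05,0,0],[0,-0.05,0,0],[0,-0.05,0,0],[0,-0.05,0,0],[0,0,0,0]]'
python3 ov.py pics/d4.png middle .6115 .1765 .095 top .6115 .1765 .134
python3 - <<'E'
from h import *
c=crop("top",160,130,110,100,6,"pics/d5.png")
E
```

```text
time_s: 30.28
tool_pos: [0.6106, 0.1759, 0.1396]
ee_rot: [0.664, -0.242, 0.665, 0.242]
contact_force: [-1.3, 0.2, -0.7]
width: 0.0854
time_s: 31.52
tool_pos: [0.6103, -0.0604, 0.2494]
ee_rot: [0.665, -0.24, 0.666, 0.238]
contact_force: [0.0, 0.9, 0.2]
width: 0.0858
crop origin px 308.6666666666667 136.5 scale 6
```

View pics/d4.png

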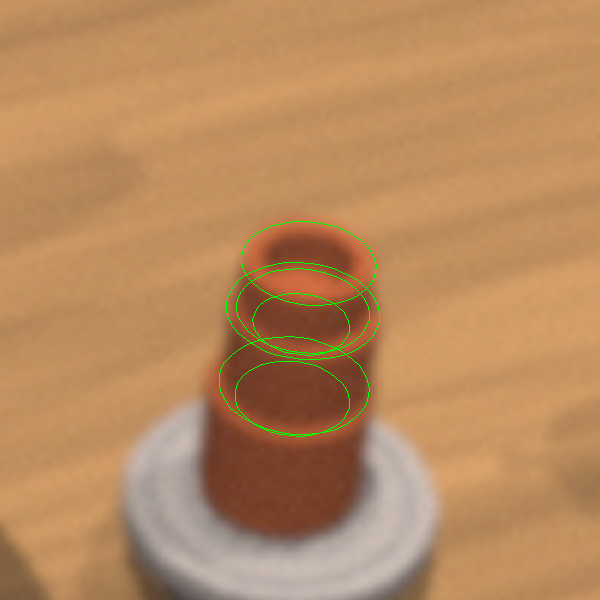

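View pics/d5.png

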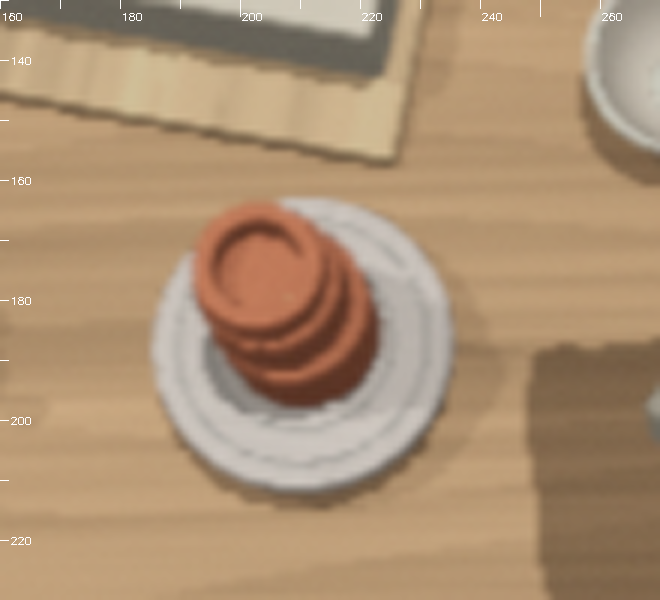

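```bash
python3 -m pendant '[[0.005,-0.03,-0.02,0],[0.005,-0.04,-0.04,0],[0.005,-0.04,-0.04,0],[0,0,-0.03,0],[0,0,0,0],[0,0,0,0],[0,0,0,0]]'
python3 ov.py pics/e0.png lid .6258 -.172 0
```

```text
time_s: 32.5
tool_pos: [0.6269, -0.163, 0.1217]
ee_rot: [0.665, -0.243, 0.663, 0.242]
contact_force: [-0.3, -0.5, 0.2]
width: 0.0858
crop origin px 171.83333333333334 212.5 scale 6
```

View pics/e0.png

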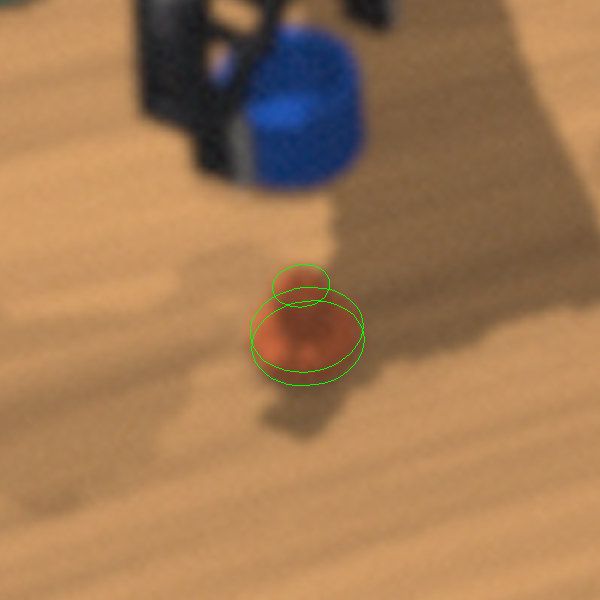

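```bash
python3 -m pendant '[[-0.001,-0.008,-0.02,0],[0,0,-0.03,0],[0,0,-0.03,0],[0,0,-0.01,0],[0,0,-0.005,0],[0,0,0,0],[0,0,0,0]]'
```

```text
time_s: 33.42
tool_pos: [0.6254, -0.1722, 0.0259]
ee_rot: [0.665, -0.242, 0.664, 0.241]
contact_force: [0.0, 0.3, -0.1]
width: 0.0852
```

```bash
python3 -m pendant '[[0,0,-0.004,0],[0,0,-0.002,0],[0,0,0,0],[0,0,0,0]]'; python3 -m pendant '[[0,0,0,0],[0,0,0,0],[0,0,0,0],[0,0,0,0],[0,0,0,0],[0,0,0,0],[0,0,0,0],[0,0,0,0],[0,0,0,0]]' 0.1 25
python3 - <<'E'
from h import *
c=crop("scene",175,210,100,90,6,"pics/e1.png")
E
```

```text
time_s: 33.92
tool_pos: [0.6247, -0.1721, 0.0188]
ee_rot: [0.664, -0.242, 0.664, 0.242]
contact_force: [-0.0, 0.0, 0.1]
width: 0.085
time_s: 35.05
tool_pos: [0.6248, -0.1722, 0.0189]
ee_rot: [0.665, -0.242, 0.664, 0.242]
contact_force: [0.3, -1.4, 3.0]
width: 0.0209
```

View pics/e1.png

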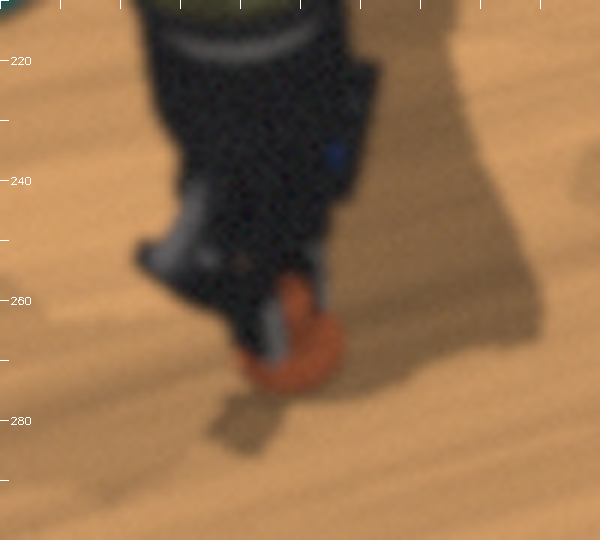

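```bash
python3 -m pendant '[[0,0,0.01,0],[0,0,0.03,0],[0,0,0.04,0],[0,0,0.05,0],[0,0,0.05,0],[0,0,0.03,0],[0,0,0,0]]' 0.1 35
python3 -m pendant '[[0,0.018,0,0],[-0.001,0.035,0,0],[-0.002,0.04,0,0],[-0.002,0.04,0,0],[-0.002,0.04,0,0],[-0.002,0.04,0,0],[-0.002,0.04,0,0],[-0.002,0.04,0,0],[-0.001,0.035,0,0],[0,0.02,0,0]]'
python3 -m pendant '[[0,0,-0.01,0],[0,0,0,0],[0,0,0,0],[0,0,0,0]]'
python3 ov.py pics/e2.png top .611 .1762 .134 lid .611 .1762 .2
```

```text
time_s: 35.98
tool_pos: [0.6258, -0.172, 0.2321]
ee_rot: [0.666, -0.243, 0.663, 0.241]
contact_force: [0.3, 0.1, -1.8]
width: 0.0203
time_s: 37.22
tool_pos: [0.6088, 0.1793, 0.2274]
ee_rot: [0.663, -0.243, 0.665, 0.244]
contact_force: [-0.4, 0.1, -1.0]
width: 0.0209
time_s: 37.72
tool_pos: [0.611, 0.1746, 0.219]
ee_rot: [0.665, -0.241, 0.665, 0.241]
contact_force: [0.6, 0.0, -0.3]
width: 0.0206
crop origin px 310.6666666666667 118.5 scale 6
```

View pics/e2.png

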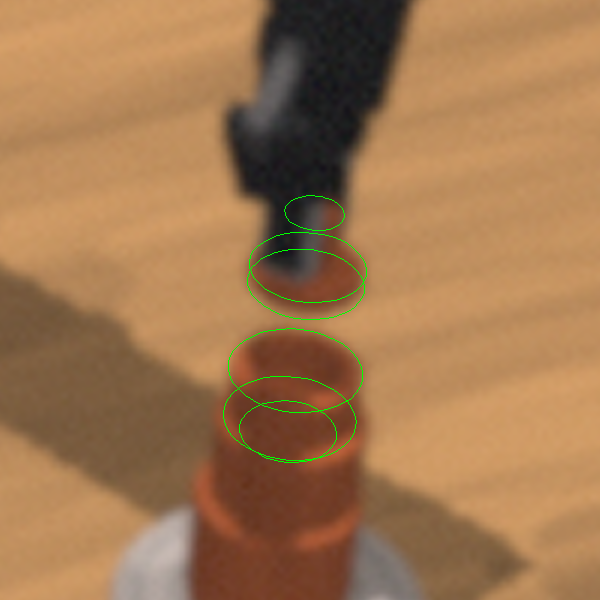

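```bash
python3 -m pendant '[[0,0,-0.01,0],[0,0,-0.01,0],[0,0,-0.007,0],[0,0,-0.003,0],[0,0,0,0],[0,0,0,0],[0,0,0,0]]'
python3 ov.py pics/e3.png top .611 .1762 .134 lid .611 .1762 .168
```

```text
time_s: 38.65
tool_pos: [0.6108, 0.176, 0.1891]
ee_rot: [0.665, -0.242, 0.664, 0.242]
contact_force: [0.6, -0.1, -0.0]
width: 0.0208
crop origin px 310.0 124.16666666666667 scale 6
```

View pics/e3.png

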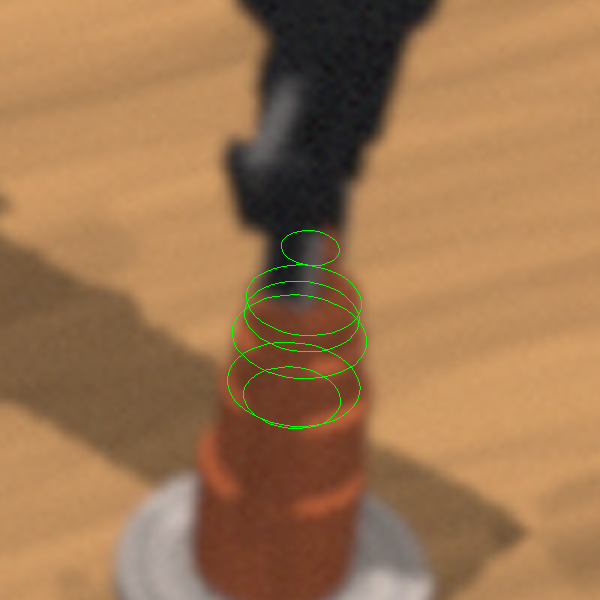

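Aligned; lowering gently (expected seating at TCP z ≈ 0.177).

```bash
python3 -m pendant '[[0,0,-0.002,0],[0,0,-0.002,0],[0,0,-0.002,0],[0,0,-0.001,0],[0,0,0,0],[0,0,0,0]]';  python3 -m pendant '[[0,0,-0.001,0],[0,0,-0.001,0],[0,0,-0.001,0],[0,0,0,0],[0,0,0,0]]'
```

```text
time_s: 39.45
tool_pos: [0.6107, 0.1759, 0.1818]
ee_rot: [0.664, -0.242, 0.664, 0.242]
contact_force: [0.4, -0.3, -0.2]
width: 0.0209
time_s: 40.08
tool_pos: [0.6107, 0.1759, 0.1788]
ee_rot: [0.664, -0.242, 0.664, 0.242]
contact_force: [-0.4, -0.4, -2.2]
width: 0.0206
```

```bash
python3 -m pendant '[[0,0,-0.001,0],[0,0,-0.0005,0],[0,0,0,0],[0,0,0,0]]';  python3 -m pendant '[[0,0,-0.0005,0],[0,0,0,0],[0,0,0,0]]'
```

```text
time_s: 40.58
tool_pos: [0.6107, 0.1759, 0.1773]
ee_rot: [0.664, -0.242, 0.664, 0.242]
contact_force: [-0.1, 0.4, 0.0]
width: 0.0205
time_s: 40.95
tool_pos: [0.6107, 0.1759, 0.177]
ee_rot: [0.665, -0.242, 0.664, 0.242]
contact_force: [-0.3, 0.2, 2.0]
width: 0.0205
```

```bash
python3 -m pendant '[[0,0,-0.0003,0],[0,0,0,0]]'; python3 -m pendant '[[0,0,0,0],[0,0,0,0],[0,0,0,0],[0,0,0,0],[0,0,0,0],[0,0,0,0]]' 1; python3 -m pendant '[[0,0,0.02,0],[0,0,0.03,0],[0,0,0.03,0],[0,-0.03,0,0],[0,-0.05,0,0],[0,-0.05,0,0],[0,-0.05,0,0],[0,-0.05,0,0],[0,0,0,0],[0,0,0,0]]'
python3 ov.py pics/e4.png top .611 .1762 .134 lid .611 .1762 .158
python3 - <<'E'
from h import *
c=crop("top",160,130,110,100,6,"pics/e5.png"); cv2.imwrite("pics/e6.png",capture("scene")["img"][:,:,::-1])
E
```

```text
time_s: 41.2
tool_pos: [0.6108, 0.176, 0.1769]
ee_rot: [0.665, -0.242, 0.664, 0.242]
contact_force: [-1.0, 0.7, 5.3]
width: 0.0209
time_s: 41.95
tool_pos: [0.6107, 0.1758, 0.1765]
ee_rot: [0.664, -0.242, 0.664, 0.242]
contact_force: [-0.2, -0.2, 0.1]
width: 0.0855
time_s: 43.2
tool_pos: [0.6106, -0.0536, 0.2565]
ee_rot: [0.665, -0.242, 0.664, 0.242]
contact_force: [0.5, 1.3, 0.3]
width: 0.0853
crop origin px 309.8333333333333 125.83333333333333 scale 6
```

View pics/e4.png

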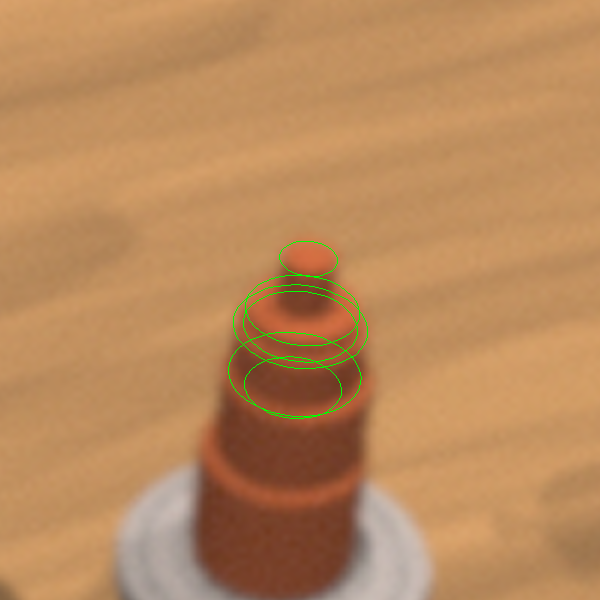

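View pics/e5.png

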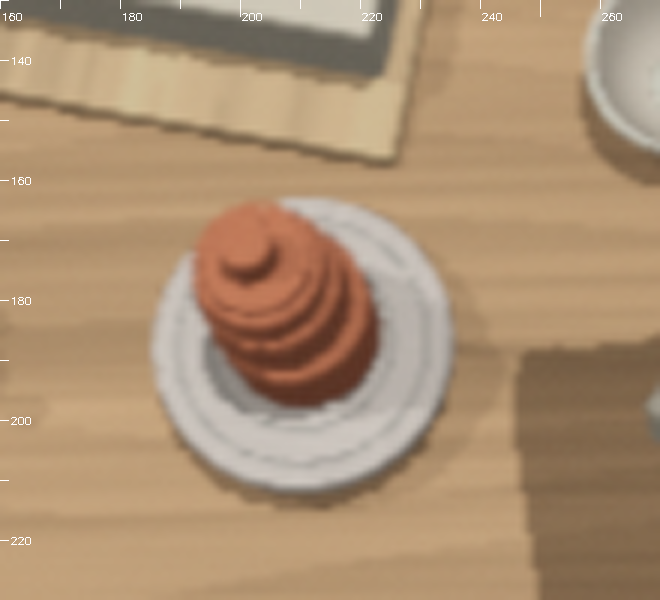

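View pics/e6.png

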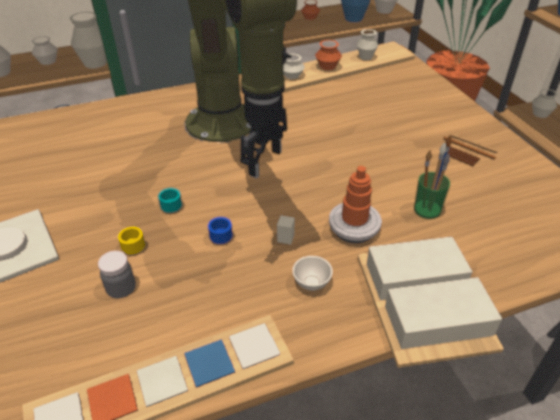

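The pictures show the jar fully stacked and upright on the wheel, with the knob at about (361,172). The bystanders are unmoved and the gripper is clear. I'll hand in.

```bash
python3 -c "
from station import hand_in; print(hand_in())"
```

```text
the job is handed in; nothing more can be done
None
```

The stacking jar is built on the banding wheel (base, middle section, top section, lid), and I handed it in at about 43 s of robot time. `hand_in()` gives no verdict, so success rests on my own checks.

- **Seating:** Each piece was lowered until light contact (about 4–7 N) within about 0.5 mm of the height expected for full seating, then released.
- **Alignment:** In the last pictures the lid and top section match their fully seated outlines to about 1 mm. The stack looks upright, and the base sits within a few mm of the wheel's centre.
- **Clearance:** The gripper is open and well away from everything. By eye, the brush pot, kiln post, white bowl and glaze jar are where they started.
- **Disagreement:** The two cameras differed by about 2–5 mm on positions early on. After the base was placed, the automatic outline fit also put its centre at x = 0.607 m in one view and 0.612 m in the other. I went by the rim readings and the gripper position (about 0.611 m) instead.

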